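Set the viewing easel and lean two test panels on it

ROBOT

A 6-joint arm with a two-finger parallel gripper is mounted at the origin on a cart in front of the work surface, level with it; the furniture and walls round the work are solid. World frame = base frame: x ahead of the robot, y to its left, z up, the work surface at z = 0. Lengths are in m, angles in rad, forces in N, time in s.
With the tool pointing down it reaches from about 0.275 to 0.825 m from the base axis. Payload 5.2 kg.
Tool frame: the origin (TCP) lies midway between the tips of the shut fingers; the grasp point (between the pads) lies 19 mm behind it; z points along the fingers, y is the direction in which the jaws open and shut (so a half turn about z gives the same grasp; the last joint's range is limited). The gripper opens to 93 mm and grips with 3 to 60 N. Pads are 15 mm wide; open, the fingers measure 128 mm over their backs; the gripper's body (75 mm by 188 mm) begins 65 mm behind the grasp point.
Start: joints at [1.086, 0.259, 1.535, -0, 1.348, -0.203], TCP at [0.153, 0.528, 0.219] pointing down, gripper open.
Joint ranges: [-3.14, 3.14], [-0.91, 2.08], [0.19, 2.58], [-1.22, 4.36], [0.22, 2.71], [-3.12, 3.12]. Speed limits (rad/s): [2.57, 2.57, 3.14, 3.14, 3.14, 3.14].

INTERFACE

Orientations are given as a unit quaternion [w, x, y, z].
In Python, from rig import monitor, cams, robot gives the robot as it stands.
- The arm moves only by the tool apply_moves, never from a script. Its argument "moves" is a list of rows, each a list of 3 entries, a list of its own where there are three numbers: the shift along the tool's x, y, z in cm, then the turn about the tool's z in degrees, then the closure, from 0 (fully open) to 1 (shut). In form: [[[tx, ty, tz], yaw, hand], ...]. A call has 1 to 10 rows; each row shifts and turns the commanded pose from where the row before left it, along the tool's axes as they then stand; what a row does not reach is not made up. A row lasts 1/12 s, in which the tool goes at most 41.7 mm and 7.16 degrees, less where a joint would pass 70% of its speed; a pose out of reach is approached as far as the arm can. A call is refused whole if a number of a shift passes 4.17 or a number of a turn 7.16, either way. A call with a gripper value outside its range is refused whole. The fingers move at their own pace and stop on an object; "squeeze" is the grip in N (left out, the last holds). Time passes only in rows, so rows that do not move let the fingers close. It gives the time, the measured TCP pose, the force and the opening at its end, in the units of the state.
- monitor.state(): the state, without advancing time (a new reading comes with each control period).
- cams.camera(name): name is "scene" or "top" or "wrist"; returns a dict with "frame" (384x512x3 uint8, blue, green, red), "z_map" (384x512 float32, m along the optical axis (not along the pixel's ray), 0 where there is no reading), "vertical_fov" (degrees; the focal length in pixels is half the picture's height over the tangent of half this angle, whatever the lens; pixels are square), "cx", "cy" (the principal point, pixels), "R" (3x3) and "t" (3): a world point X has camera coordinates R X + t; the wrist camera has in their place "tool_from_camera" (4x4, takes a point from camera to tool coordinates, whose origin is the TCP and whose axes are the flange's). Camera axes: x right, y down, z forward; pixel columns grow to the right and rows downward; lengths in m; the calibration is good to about 2 mm. The wrist camera is an equidistant fisheye: a pixel r from the principal point sees the ray r / f radians off the axis. A picture is of the moment at which its call begins: read the wrist's pose just before it.
- robot.close_job(): hands the job in, once; it reports no verdict.
The state is a dict: "time": time; "q": joint angles; "joint_velocities": joint speeds; "joint_efforts": joint torques, N m; "ee_pos": TCP position; "tcp_rot": TCP orientation; "contact_force": force on the tool from outside, world axes, zero at the start; "wrist_torque": the same for the moment, N m; "opening": finger opening in m.
Only numpy, scipy, OpenCV 4.12 (cv2) and the standard library are available. Lean on these libraries where they do the work, as an engineer would, in place of code of your own. Each camera call takes 0.05 s, during which the arm holds its last target. There are 200 camera calls.

TASK

Set the small viewing easel to the angle marked by its red clip: slide the foot stop by its black tab until the yellow pointer is level with the clip. Then take the two test panels out of the slotted rack and lean them square on the easel so that they stay put, lower edge on the deck and close against the foot stop, back resting on the steel rail: the bare aluminium panel on the left half (seen from the robot) and the blue one on the right half. Do not shift the red clip or the other things on the desk, and do not let a panel fall over.

Things in the scene. Friction and masses are not known exactly. Their poses are not given: they have to be found in the camera images.
- easel: Grey fixed easel, base 190 x 250 mm with a black rubber deck whose top is 10 mm above the desk. Origin on the desk under the middle of the deck; x points from the foot stop to the back rail (away from the robot, top of the panels leans this way), y to the left half, z up. The left half of the deck is y 0 to +115 mm, the right half y 0 to -115 mm; a panel stands well with its middle at y = +60 or -60 mm.
- back_rail: Fixed steel rail of the easel, a bar of 12 mm diameter along the easel's y, 240 mm long, centre line at x = +50 mm, 105 mm above the desk, on two posts at y = +-115 mm; free space between the posts. Origin and axes equal the easel's. With the panel's lower edge at the stop, it leans 13 to 25 degrees from the vertical.
- foot_stop (a joint): Slide of the foot stop (m), 0 to 0.070, grows as the stop goes towards the back rail (easel +x). Stays where it is left; needs about 6 N to move. Starts 0 to 0.012. The stop is a dark steel bar along the easel's y, 225 mm long, 12 mm in x, its top 17 mm above the deck.
- stop_face (a point): Point on the deck (10 mm above the desk) at the middle of the stop's rear face, the upright face against which the panels' lower edges stand; axes as the easel's. At joint 0 it lies 95 mm in front of the rail's centre line.
- stop_tab (a point): Centre of the top of the foot stop's black upright tab, 18 mm in x, 14 mm in y, its top 69 mm above the desk, its upper 42 mm free to grip; it stands in front of the bar. Grip it across y.
- stop_pointer (a point): Tip of the yellow pointer at the right (-y) end of the foot stop; moves with it. It belongs level in easel x with point clip_mark.
- clip_mark (a point): Middle of the red clip on the scale strip at the easel's right side (clip 8 mm in x, 20 mm in y, 23 mm high); the clip marks the setting and slides along easel x if pushed. Axes as the easel's.
- panel_rack: Grey fixed plastic rack, 130 x 110 mm. Two slots 9 mm wide run along its y, at x = +35 and -35 mm, between pairs of posts 47 mm high; the slot floor is 12 mm above the desk. Origin on the desk under its middle. Either slot may hold either panel.
- alu_panel: Bare silver aluminium panel, 90 mm wide (own y), 180 mm high (own z), 6 mm thick (own x), 0.17 to 0.34 kg, upright in a rack slot. Origin at the middle of its lower edge (mid thickness). Pinch it across its thickness at the middle of its top edge.
- blue_panel: Blue painted panel, same size, axes and weight range as the aluminium one, in the other slot.
- tape_roll: Roll of tan tape lying on the desk, 104 mm across, 24 mm high; bystander. Origin at the centre of its underside.
- calculator: Desk calculator lying flat, 125 x 75 x 14 mm; bystander. Origin at the centre of its underside.
- marker: Red and white felt marker lying on the desk, 112 mm long, 17 mm thick; bystander. Origin at the centre of its underside.
- mug: Black mug, 107 mm high, standing upright; bystander. Origin near the centre of its underside.

How it is judged:
On the way, in this order (a step that is already met when the one before it is completed fails the run):
1. the foot stop's pointer is level with the red clip within 5 mm (x of stop_pointer in the frame of clip_mark between -0.005 and 0.005 m), for 0.2 s.
2. one of the panels leans on its half of the easel, let go, with the stop still at the clip (all of step 1 and contact force between the fingers and alu_panel below 0.05 N and contact force between the fingers and blue_panel below 0.05 N and ((x of alu_panel in the frame of stop_face between -0.003 and 0.013 m and z of alu_panel in the frame of stop_face below 0.008 m and y of alu_panel in the frame of easel between 0.035 and 0.085 m and angle between alu_panel's own z axis and vertical between 0.14 and 0.55 rad and angle between the y axis of alu_panel and the y axis of easel, either way round below 0.15 rad and contact force between alu_panel and back_rail above 0.05 N and linear speed of alu_panel below 0.01 m/s and angular speed of alu_panel below 0.1 rad/s) or (x of blue_panel in the frame of stop_face between -0.003 and 0.013 m and z of blue_panel in the frame of stop_face below 0.008 m and y of blue_panel in the frame of easel between -0.085 and -0.035 m and angle between blue_panel's own z axis and vertical between 0.14 and 0.55 rad and angle between the y axis of blue_panel and the y axis of easel, either way round below 0.15 rad and contact force between blue_panel and back_rail above 0.05 N and linear speed of blue_panel below 0.01 m/s and angular speed of blue_panel below 0.1 rad/s))), for 0.2 s.
At the end, for the whole second after the job is handed in: Pointer within 5 mm of the clip; both panels at rest, touching the rail, tilted 8 to 31 deg, square within 0.15 rad, lower edge on the deck (under 8 mm up), its middle -3 to 13 mm behind the stop face and 35 to 85 mm left (aluminium) or right (blue) of the easel's centre line (all of step 1 and x of alu_panel in the frame of stop_face between -0.003 and 0.013 m and z of each of alu_panel, blue_panel in the frame of stop_face below 0.008 m and y of alu_panel in the frame of easel between 0.035 and 0.085 m and angle between alu_panel's own z axis and vertical between 0.14 and 0.55 rad and angle between the y axis of each of alu_panel, blue_panel and the y axis of easel, either way round below 0.15 rad and contact force between each of alu_panel, blue_panel and back_rail above 0.05 N and linear speed of each of alu_panel, blue_panel below 0.01 m/s and angular speed of each of alu_panel, blue_panel below 0.1 rad/s and x of blue_panel in the frame of stop_face between -0.003 and 0.013 m and y of blue_panel in the frame of easel between -0.085 and -0.035 m and angle between blue_panel's own z axis and vertical between 0.14 and 0.55 rad).
It fails at once if the red clip is shifted by more than 4 mm (distance of clip_mark from where it was at the start of the episode above 0.004 m).
It fails at once if the tape roll, calculator, felt marker or mug is shifted by more than 30 mm (distance of any of tape_roll, calculator, marker, mug from where it was at the start of the episode above 0.03 m).
It fails at once if a panel falls over (more than 60 degrees from the vertical) (angle between any of alu_panel, blue_panel's own z axis and vertical above 1.05 rad).
It also fails if it takes over 72 s, if anything falls off the work surface, if the arm or the gripper's body presses on something with over 40 N, if the wrist force passes 120 N, or if a joint passes its speed limit or range.

## Working session

There is one attempt and no reset: what is moved stays moved. The work goes in short steps, Python scripts to look and compute and a tool call to move; the robot and the scene stay as the last step left them, time stands still between calls to the robot, and variables do not carry over. Pictures are saved under pics/ and viewed, about 8 in all and at most 12, crops included, and the job is handed in when it is done.

Besides the shell and the picture viewer there is one more tool, called after "Call:" by a JSON object that holds its "name" and its "arguments", one argument or row to a line. apply_moves: Moves the arm, as the interface text tells. Its arguments: {"type":"object","properties":{"moves":{"type":"array"},"squeeze":{"type":"number"}},"required":["moves"]}

```bash
ls; mkdir -p pics
python3 - <<'E'
from rig import monitor,cams
import cv2,numpy as np
s=monitor.state(); print({k:np.round(v,4).tolist() for k,v in s.items()})
for n in ["scene","top"]:
    c=cams.camera(n); np.savez(f"pics/{n}0.npz",**c); cv2.imwrite(f"pics/{n}0.png",c["frame"])
    print(n,c["vertical_fov"],c["cx"],c["cy"],np.round(c["R"],3).tolist(),np.round(c["t"],3))
a=cv2.imread("pics/scene0.png");b=cv2.imread("pics/top0.png")
E
```

```text
pics
{'time': 0.0, 'q': [1.0862, 0.2593, 1.5361, -0.0, 1.348, -0.2028], 'joint_velocities': [0.0008, 0.0016, 0.0004, 0.0002, 0.0005, -0.0003], 'joint_efforts': [-0.0003, -43.7319, -28.3993, 0.0719, 0.0415, -0.0002], 'ee_pos': [0.1527, 0.5278, 0.2178], 'tcp_rot': [-0.0003, 0.1404, 0.9901, -0.0009], 'contact_force': [-0.5058, -0.5636, -0.3477], 'wrist_torque': [0.0093, 0.0444, -0.0253], 'opening': 0.0926}
scene 52.265116176041545 252.2789829926018 189.86301806089116 [[0.834, -0.552, 0.017], [-0.337, -0.534, -0.775], [0.437, 0.64, -0.632]] [-0.413  0.299  0.587]
top 56.315376630136996 259.66892272877647 192.4965799306991 [[0.003, -1.0, 0.019], [-0.99, -0.006, -0.144], [0.144, -0.019, -0.989]] [0.11  0.544 0.894]
```

View pics/scene0.png

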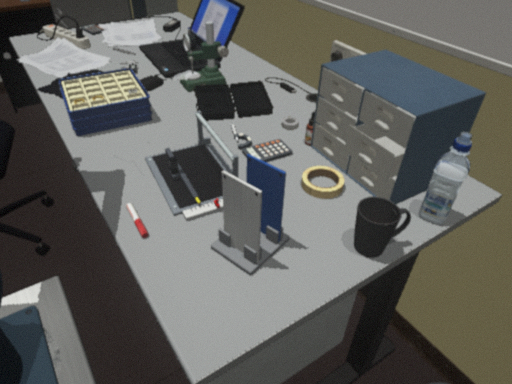

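View pics/top0.png

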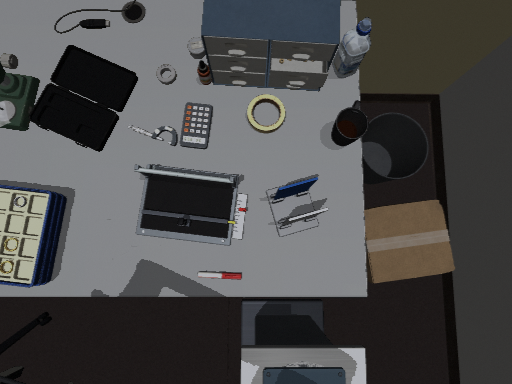

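The scene view shows the easel at about (190,175), the silver panel front at (240,215), the blue one at (265,195), and the clip at (218,203). The top view shows the easel at (187,205), the tab at (183,220), the pointer at (232,222), the clip at (243,210), and the panels at (295,187) and (303,213).

```bash
cat > h.py <<'E'
import numpy as np,cv2
def load(n): return dict(np.load(f"pics/{n}.npz"))
def foc(c): return c["frame"].shape[0]/2/np.tan(np.radians(float(c["vertical_fov"]))/2)
def cloud(c):
    f=foc(c);H,W=c["z_map"].shape;v,u=np.mgrid[:H,:W];z=c["z_map"]
    P=np.stack([(u-c["cx"])/f*z,(v-c["cy"])/f*z,z],-1)
    return (P-c["t"])@c["R"]
def plane(c,u,v,h):
    f=foc(c);d=np.array([(u-c["cx"])/f,(v-c["cy"])/f,1])@c["R"];o=-c["t"]@c["R"]
    return o+d*(h-o[2])/d[2]
def proj(c,X):
    p=c["R"]@np.asarray(X)+c["t"];return foc(c)*p[:2]/p[2]+[c["cx"],c["cy"]]
def comps(m,c,P,lab,minA=4):
    n,l,st,ce=cv2.connectedComponentsWithStats(m.astype(np.uint8),connectivity=8)
    for i in range(1,n):
        if st[i,4]>=minA:
            q=P[l==i];q=q[np.isfinite(q).all(1)]
            print(lab,st[i].tolist(),np.round(ce[i],1),"med",np.round(np.median(q,0),4),"lo",np.round(q.min(0),3),"hi",np.round(q.max(0),3))
def minrect(P,m,lab):
    q=P[m][:,:2].astype(np.float32);r=cv2.minAreaRect(q*1000);print(lab,len(q),np.round(r[0],1),np.round(r[1],1),round(r[2],1),"medz",np.round(np.median(P[m][:,2]),4))
E
python3 - <<'E'
from h import *
for n in ["top0","scene0"]:
    c=load(n);P=cloud(c);F=c["frame"];hsv=cv2.cvtColor(F,cv2.COLOR_BGR2HSV);h,s,v=cv2.split(hsv)
    roi=(P[...,0]>.25)&(P[...,0]<.85)&(P[...,1]>-.15)&(P[...,1]<.5)
    print(n); comps(((h<8)|(h>172))&(s>120)&(v>60)&roi,c,P,"red")
    comps((h>20)&(h<35)&(s>130)&roi,c,P,"yel")
    comps((h>100)&(h<130)&(s>120)&roi,c,P,"blue",20)
    m=roi&(P[...,2]>.14)&(P[...,2]<.23);comps(m,c,P,"tall",15)
    m=roi&(P[...,2]>.08)&(P[...,2]<.13);comps(m,c,P,"z.08-.13",15)
    m=roi&(P[...,2]>.05)&(P[...,2]<.08);comps(m,c,P,"z.05-.08",6)
    print("desk z",np.median(P[...,2][roi]))
t=cv2.imread("pics/top0.png")[150:250,130:335];s=cv2.imread("pics/scene0.png")[100:275,140:300]
cv2.imwrite("pics/tc.png",cv2.resize(t,None,fx=3.9,fy=3.9,interpolation=cv2.INTER_CUBIC))
cv2.imwrite("pics/sc.png",cv2.resize(s,None,fx=3.4,fy=3.4,interpolation=cv2.INTER_CUBIC))
E
```

```text
top0
red [239, 208, 7, 4, 23] [242.2 209.2] med [0.5014 0.1586 0.0215] lo [0.496 0.151 0.018] hi [0.504 0.167 0.036]
red [222, 273, 19, 6, 113] [230.9 275.5] med [0.3313 0.1853 0.0156] lo [0.323 0.13  0.01 ] hi [0.409 0.209 0.961]
yel [228, 221, 7, 3, 16] [231.2 221.7] med [0.467  0.1855 0.026 ] lo [0.464 0.179 0.023] hi [0.47  0.195 0.029]
blue [274, 177, 44, 22, 387] [294.4 188.1] med [0.5392 0.0344 0.1483] lo [ 0.409 -0.009  0.024] hi [0.555 0.13  0.961]
tall [238, 43, 6, 6, 20] [240.1  45.1] med [0.8494 0.1611 0.2152] lo [0.848 0.155 0.203] hi [0.85  0.166 0.224]
tall [228, 42, 40, 22, 440] [252.4  51.8] med [0.8486 0.1275 0.1915] lo [0.84  0.101 0.14 ] hi [0.85 0.19 0.23]
tall [270, 43, 68, 36, 1274] [302.2  57.2] med [0.8415 0.0195 0.1918] lo [ 0.81  -0.053  0.14 ] hi [0.85  0.092 0.23 ]
tall [277, 177, 41, 17, 225] [296.7 185. ] med [0.5397 0.0343 0.1887] lo [ 0.527 -0.009  0.14 ] hi [0.555 0.076 0.196]
tall [286, 207, 42, 16, 153] [306.6 214.6] med [0.4741 0.0141 0.192 ] lo [ 0.46 -0.03  0.14] hi [0.49  0.055 0.197]
z.08-.13 [230, 65, 16, 8, 86] [238.   69.2] med [0.8446 0.16
[... 3909 characters left out ...]
[0.561 0.175 0.052] hi [0.574 0.183 0.08 ]
z.05-.08 [261, 209, 21, 21, 226] [271.  219.1] med [0.5462 0.0105 0.0648] lo [ 0.538 -0.012  0.05 ] hi [0.558 0.036 0.08 ]
z.05-.08 [361, 208, 34, 15, 334] [377.6 214.9] med [ 0.7404 -0.0968  0.0682] lo [ 0.706 -0.135  0.05 ] hi [ 0.748 -0.079  0.08 ]
z.05-.08 [402, 215, 9, 13, 61] [406.3 221.4] med [ 0.7766 -0.1416  0.0612] lo [ 0.773 -0.147  0.05 ] hi [ 0.78  -0.134  0.079]
z.05-.08 [224, 217, 36, 33, 389] [241.6 233.6] med [0.4741 0.0064 0.0654] lo [ 0.46  -0.033  0.05 ] hi [0.489 0.053 0.08 ]
z.05-.08 [355, 219, 30, 25, 318] [368.3 234.7] med [ 0.6779 -0.1301  0.065 ] lo [ 0.671 -0.15   0.05 ] hi [ 0.705 -0.088  0.08 ]
desk z 0.00163871483133872
```

View pics/tc.png

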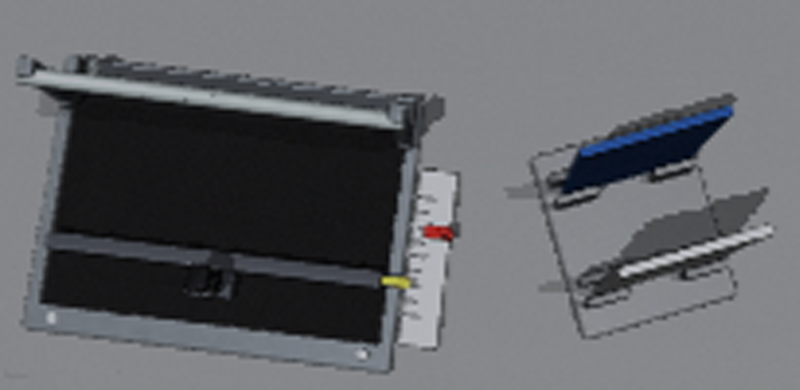

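Zoomed top view: the rail, stop bar, tab (at about 213,278 in the crop), yellow pointer tip (~410,281), red clip (~438,233) and both panel top edges are all clear. Next I fit the lines and poses.

Run:
```python
from h import *
ang=lambda d:np.degrees(np.arctan2(d[1],d[0]))
def line(q,lab):
    r=cv2.minAreaRect((q[:,:2]*1000).astype(np.float32));m=q.mean(0);u,s,v=np.linalg.svd(q[:,:2]-m[:2],full_matrices=False);d=v[0]*np.sign(v[0][1])
    t=(q[:,:2]-m[:2])@d;mid=m[:2]+d*(t.max()+t.min())/2
    print(lab,len(q),"mid",np.round(mid,4),"len",round(np.ptp(t),4),"ang",round(ang(d),2),"zmax",q[:,2].max().round(4),np.median(q[:,2]).round(4));return mid,d
for n in ["top0","scene0"]:
    c=load(n);P=cloud(c);F=c["frame"];h,s,v=cv2.split(cv2.cvtColor(F,cv2.COLOR_BGR2HSV));X,Y,Z=P[...,0],P[...,1],P[...,2]
    print(n)
    m=(Z>.103)&(Z<.12)&(X>.55)&(X<.6)&(Y>.17)&(Y<.42); mid,d=line(P[m],"rail")
    line(P[(Z>.185)&(Z<.2)&(X>.515)&(X<.57)&(Y>-.02)&(Y<.09)],"blue")
    line(P[(Z>.185)&(Z<.2)&(X>.45)&(X<.5)&(Y>-.04)&(Y<.07)],"alu")
    ey=d;ex=np.array([d[1],-d[0]])
    red=(((h<8)|(h>172))&(s>120)&(v>60)&(X>.48)&(X<.52)&(Y>.1)&(Y<.2));yel=(h>20)&(h<35)&(s>130)&(X>.44)&(X<.5)&(Y>.15)&(Y<.22)
    f=lambda q:np.round(np.c_[(q[:,:2]-mid)@ex*1000+50,(q[:,:2]-mid)@ey*1000,q[:,2]*1000],1)
    tab=(Z>.05)&(Z<.08)&(X>.45)&(X<.49)&(Y>.29)&(Y<.33)
    bar=(Z>.020)&(Z<.033)&(X>.44)&(X<.52)&(Y>.2)&(Y<.40)&(abs(Y-.307)>.02)
    for k,mm in [("red",red),("redtop",red&(Z>.030)),("yel",yel),("tab",tab),("tabtop",tab&(Z>.066)),("bar",bar)]:
        q=f(P[mm]);print(k,len(q),"mean",q.mean(0).round(1),"min",q.min(0),"max",q.max(0))
```

```text
top0
rail 505 mid [0.5749 0.2969] len 0.2394 ang 83.33 zmax 0.1174 0.1107
blue 129 mid [0.5411 0.0328] len 0.0888 ang 106.25 zmax 0.1961 0.1927
alu 121 mid [0.4749 0.0117] len 0.0892 ang 106.34 zmax 0.1968 0.1924
red 23 mean [  -7.6 -146.5   24.3] min [ -11.2 -154.2   18.2] max [  -3.3 -137.8   35.6]
redtop 4 mean [  -6.4 -150.    34.4] min [  -7.9 -151.4   33.4] max [  -5.  -148.5   35.6]
yel 16 mean [ -43.6 -122.3   26.4] min [ -46.8 -129.6   23.4] max [ -40.9 -114.    29.4]
tab 50 mean [-59.   -1.4  67.3] min [-68.1  -6.8  50.7] max [-49.6   6.2  73.7]
tabtop 40 mean [-59.1  -0.4  69.4] min [-67.3  -6.6  66. ] max [-51.2   6.2  73.7]
bar 294 mean [-44.1  -8.5  28. ] min [ -49.9 -107.1   20. ] max [-37.7  92.8  32.8]
scene0
rail 324 mid [0.5749 0.296 ] len 0.2412 ang 83.4 zmax 0.1165 0.1109
blue 220 mid [0.5411 0.0309] len 0.0891 ang 106.59 zmax 0.1946 0.1909
alu 235 mid [0.4743 0.0104] len 0.0894 ang 106.26 zmax 0.1946 0.1913
red 23 mean [  -8.5 -148.9   24.8] min [ -10.8 -155.1   17.3] max [  -6.  -137.5   35.9]
redtop 4 mean [  -8.2 -150.1   34.3] min [  -9.2 -153.1   30.6] max [  -7.1 -147.1   35.9]
yel 23 mean [ -43.5 -119.9   23.7] min [ -46.5 -131.4    9.7] max [ -34.2 -103.6   29.1]
tab 77 mean [-58.7  -3.   62.9] min [-67.1  -7.9  50.5] max [-49.1   8.2  71.5]
tabtop 31 mean [-58.5  -0.9  69.5] min [-66.8  -7.9  66.6] max [-49.1   7.   71.5]
bar 171 mean [-44.  -35.6  28. ] min [ -49.6 -107.2   20. ] max [-36.7  94.3  30.9]
```

Call:
{"name": "apply_moves", "arguments": {
  "moves": [
    [[-3.63,-1.23,0],0,0.3],
    [[-3.63,-1.23,0],0,0.3],
    [[-3.63,-1.23,0],0,0.3],
    [[-3.63,-1.23,0],0,0.3],
    [[-3.63,-1.23,0],0,0.3],
    [[-3.63,-1.23,0],0,0.3],
    [[-3.63,-1.23,0],0,0.3],
    [[-3.63,-1.23,0],0,0.3],
    [[-3.63,-1.23,0],0,0.3],
    [[-3.63,-1.23,0],0,0.3]
  ],
  "squeeze": 25
}}

```text
time: 0.93
ee_pos: [0.4685, 0.3077, 0.2183]
tcp_rot: [-0.0, 0.14, 0.99, -0.0]
contact_force: [0.1, 1.2, 0.6]
opening: 0.0654
```

Call:
{"name": "apply_moves", "arguments": {
  "moves": [
    [[0,0,0],-4.7,0.3],
    [[0,0,0],-4.75,0.3],
    [[0,0,0],0,0.3],
    [[0,0,0],0,0.3]
  ]
}}

```text
time: 1.27
ee_pos: [0.4672, 0.309, 0.2182]
tcp_rot: [-0.0, 0.06, 0.998, -0.0]
contact_force: [0.2, -1.0, -0.0]
opening: 0.0648
```

```bash
cat >> h.py <<'E'
from scipy.spatial.transform import Rotation as Ro
EO=np.array([.5749,.2965])-.05*np.array([np.cos(np.radians(-6.63)),np.sin(np.radians(-6.63))])
def e2w(x,y):
    a=np.radians(-6.63);return EO+x*np.array([np.cos(a),np.sin(a)])+y*np.array([-np.sin(a),np.cos(a)])
def need(xyz,yang=None):
    from rig import monitor
    s=monitor.state();w,x,y,z=s["tcp_rot"];R=Ro.from_quat([x,y,z,w]).as_matrix();a=np.degrees(np.arctan2(R[1,1],R[0,1]))
    print("t",s["time"],"tcp",np.round(s["ee_pos"],4),"yang",round(a,2),"F",np.round(s["contact_force"],1),"open",round(s["opening"],4))
    print("shift cm",np.round(R.T@(np.array(xyz)-s["ee_pos"])*100,2),"yaw",None if yang is None else round((a-yang+90)%180-90,2),"q6",np.round(s["q"][5],2),"toolz",np.round(R[:,2],3))
E
python3 -c "
from h import *
need([*e2w(-.059,-.0005),.037],83.37)"
```

```text
t 1.2667 tcp [0.4672 0.309  0.2182] yang 83.15 F [ 0.2 -1.  -0. ] open 0.0648
shift cm [ 0.04 -0.04 18.12] yaw -0.22 q6 -1.07 toolz [-0.001 -0.    -1.   ]
```

Call:
{"name": "apply_moves", "arguments": {
  "moves": [
    [[0,0,3],-0.2,0.3],
    [[0,0,3],0,0.3],
    [[0,0,3],0,0.3],
    [[0,0,3],0,0.3],
    [[0,0,3],0,0.3],
    [[0,0,2],0,0.3],
    [[0,0,1.1],0,0.3],
    [[0,0,0],0,1],
    [[0,0,0],0,1],
    [[0,0,0],0,1]
  ]
}}

```text
time: 2.1
ee_pos: [0.4684, 0.3099, 0.0391]
tcp_rot: [0.001, 0.057, 0.998, 0.001]
contact_force: [0.3, -0.3, -0.1]
opening: 0.0495
```

Call:
{"name": "apply_moves", "arguments": {
  "moves": [
    [[0,0,0],0,1],
    [[0,0,0],0,1],
    [[0,0,0],0,1]
  ]
}}

```text
time: 2.35
ee_pos: [0.4681, 0.3095, 0.0388]
tcp_rot: [0.001, 0.057, 0.998, 0.0]
contact_force: [-0.2, -0.6, -0.0]
opening: 0.0295
```

```bash
python3 -c "
from h import *
need([*e2w(-.059+.0357,-.0005),.037],83.37)"
```

```text
t 2.35 tcp [0.4681 0.3095 0.0388] yang 83.49 F [-0.2 -0.6 -0. ] open 0.0295
shift cm [-3.43 -0.12  0.18] yaw 0.12 q6 -1.07 toolz [ 0.002  0.001 -1.   ]
```

Call:
{"name": "apply_moves", "arguments": {
  "moves": [
    [[0,0,0],0,1],
    [[0,0,0],0,1],
    [[0,0,0],0,1],
    [[0,0,0],0,1],
    [[0,0,0],0,1]
  ]
}}

```text
time: 2.77
ee_pos: [0.4676, 0.3093, 0.038]
tcp_rot: [0.0, 0.057, 0.998, 0.0]
contact_force: [-0.9, -0.1, 3.3]
opening: 0.0139
```

Call:
{"name": "apply_moves", "arguments": {
  "moves": [
    [[-0.5,0,0],0,1],
    [[-0.5,0,0],0,1],
    [[-0.5,0,0],0,1],
    [[-0.5,0,0],0,1],
    [[-0.5,0,0],0,1],
    [[-0.5,0,0],0,1],
    [[-0.55,0,0],0,1],
    [[0,0,0],0,1],
    [[0,0,0],0,1],
    [[0,0,0],0,1]
  ]
}}

```text
time: 3.6
ee_pos: [0.5023, 0.3052, 0.038]
tcp_rot: [-0.0, 0.057, 0.998, -0.0]
contact_force: [-2.5, -0.4, 6.7]
opening: 0.0139
```

```bash
cat > st.py <<'E'
from h import *
from rig import cams
import sys
n=sys.argv[1]
for cn in ["top","scene"]:
    c=cams.camera(cn);np.savez(f"pics/{cn}{n}.npz",**c);cv2.imwrite(f"pics/{cn}{n}.png",c["frame"])
    P=cloud(c);F=c["frame"];h,s,v=cv2.split(cv2.cvtColor(F,cv2.COLOR_BGR2HSV));X,Y,Z=P[...,0],P[...,1],P[...,2]
    a=np.radians(-6.63);ex=np.array([np.cos(a),np.sin(a)]);ey=np.array([-ex[1],ex[0]])
    f=lambda q:np.round(np.c_[(q[:,:2]-EO)@ex*1000,(q[:,:2]-EO)@ey*1000,q[:,2]*1000],1)
    red=(((h<8)|(h>172))&(s>120)&(v>60)&(X>.48)&(X<.52)&(Y>.1)&(Y<.2));yel=(h>20)&(h<35)&(s>130)&(X>.44)&(X<.53)&(Y>.15)&(Y<.22)
    bar=(Z>.020)&(Z<.033)&(X>.44)&(X<.54)&(Y>.2)&(Y<.40)&(abs(Y-.307)>.02)
    for k,mm in [("red",red),("redtop",red&(Z>.030)),("yel",yel),("bar",bar)]:
        q=f(P[mm])
        if len(q):print(cn,k,len(q),"mean",q.mean(0).round(1),"min",q.min(0),"max",q.max(0))
E
python3 st.py 1; python3 -c "
from h import *
need([*e2w(-.059+.0357,-.0005),.037],83.37)"
```

```text
top red 20 mean [  -7.3 -145.4   25.6] min [ -10.7 -153.6   19.4] max [  -3.3 -137.3   37.1]
top redtop 4 mean [  -6.5 -149.6   35. ] min [  -8.2 -151.    33.8] max [  -5.1 -148.1   37.1]
top yel 17 mean [  -8.9 -120.3   25.1] min [ -11.5 -129.8   22. ] max [  -5.8 -111.5   29.5]
top bar 83 mean [ -9.5 -67.7  27.8] min [ -15.2 -104.3   20.1] max [ -3.  -24.1  31.6]
scene red 25 mean [  -8.3 -149.3   24.1] min [ -10.5 -155.2   14.6] max [  -6.  -137.7   35.6]
scene redtop 5 mean [  -7.7 -150.2   33. ] min [  -8.8 -152.2   30.4] max [  -6.9 -147.4   35.6]
scene yel 24 mean [  -7.6 -120.3   23.2] min [ -11.2 -131.9   11. ] max [   1.7 -103.9   28. ]
scene bar 142 mean [ -9.4 -56.7  27.7] min [ -14.7 -102.2   20.2] max [-1.9 90.8 31.1]
t 3.7 tcp [0.5023 0.3052 0.038 ] yang 83.5 F [-2.  -0.2  5.2] open 0.0137
shift cm [ 0.02 -0.08  0.1 ] yaw 0.13 q6 -1.1 toolz [-0.001 -0.    -1.   ]
```

Call:
{"name": "apply_moves", "arguments": {
  "moves": [
    [[-0.15,0,0],0,1],
    [[0,0,0],0,1],
    [[0,0,0],0,1],
    [[0,0,0],0,0.5],
    [[0,0,0],0,0.5],
    [[0,0,0],0,0.5],
    [[0,0,0],0,0.5],
    [[0,0,0],0,0.5],
    [[0,0,0],0,0.5]
  ]
}}

```text
time: 4.45
ee_pos: [0.5042, 0.305, 0.0375]
tcp_rot: [-0.0, 0.057, 0.998, -0.0]
contact_force: [-0.3, 0.8, 0.2]
opening: 0.0455
```

Call:
{"name": "apply_moves", "arguments": {
  "moves": [
    [[0,0,-2],0,0.5],
    [[0,0,-4],0,0.5],
    [[0,0,-4],0,0.5],
    [[0,0,-4],0,0.5],
    [[0,0,-4],0,0.5],
    [[0,0,-4],0,0.5],
    [[0,0,-3],0,0.5],
    [[0,0,0],0,0.5]
  ]
}}

```text
time: 5.12
ee_pos: [0.507, 0.3061, 0.2957]
tcp_rot: [0.006, 0.057, 0.998, 0.003]
contact_force: [0.8, -0.2, 0.1]
opening: 0.0462
```

```bash
python3 st.py 2; python3 -c "
from h import *
need([.4746,.0112,.30],16.3)"
```

```text
top red 21 mean [  -7.4 -145.7   24.6] min [ -10.9 -153.7   16.7] max [  -3.4 -137.2   36. ]
top redtop 5 mean [  -7.2 -149.9   34.1] min [  -9.9 -151.2   30.4] max [  -4.9 -148.2   36. ]
top yel 16 mean [  -8.6 -120.7   25.6] min [ -11.2 -130.    22.6] max [  -5.6 -111.4   29.3]
top bar 144 mean [ -8.5 -65.3  27.8] min [ -14.3 -104.3   20.8] max [-2.1 30.5 32.5]
scene red 30 mean [  -8.  -148.4   24.5] min [ -11.  -156.2   10.1] max [  -0.4 -120.8   36.4]
scene redtop 7 mean [  -7.5 -149.8   34.2] min [  -8.9 -153.5   32.1] max [  -5.8 -147.1   36.4]
scene yel 21 mean [  -7.5 -121.2   23.5] min [ -10.2 -130.8   11.2] max [  -4.6 -110.8   27. ]
scene bar 170 mean [ -8.5 -32.3  27.9] min [ -13.8 -104.    20.4] max [-1.  97.  31.8]
t 5.2167 tcp [0.5048 0.3053 0.2891] yang 83.51 F [ 0.2 -0.5 -2.4] open 0.0463
shift cm [ -0.33 -29.56  -1.13] yaw 67.21 q6 -1.1 toolz [ 0.003  0.001 -1.   ]
```

Call:
{"name": "apply_moves", "arguments": {
  "moves": [
    [[0,-3.7,0],0,0.6],
    [[0,-3.7,0],0,0.6],
    [[0,-3.7,0],0,0.6],
    [[0,-3.7,0],0,0.6],
    [[0,-3.7,0],0,0.6],
    [[0,-3.7,0],0,0.6],
    [[0,-3.7,0],0,0.6],
    [[-0.33,-3.66,0],0,0.6],
    [[0,0,0],6.7,0.6],
    [[0,0,0],6.7,0.6]
  ]
}}

```text
time: 6.05
ee_pos: [0.4729, 0.0087, 0.2854]
tcp_rot: [-0.002, 0.178, 0.984, -0.0]
contact_force: [0.3, 0.3, -0.1]
opening: 0.0372
```

Call:
{"name": "apply_moves", "arguments": {
  "moves": [
    [[0,0,0],6.7,0.6],
    [[0,0,0],6.7,0.6],
    [[0,0,0],6.7,0.6],
    [[0,0,0],6.7,0.6],
    [[0,0,0],6.7,0.6],
    [[0,0,0],6.7,0.6],
    [[0,0,0],6.7,0.6],
    [[0,0,0],6.9,0.6],
    [[0,0,0],0,0.6],
    [[0,0,0],0,0.6]
  ]
}}

```text
time: 6.88
ee_pos: [0.4732, 0.0111, 0.286]
tcp_rot: [-0.001, 0.598, 0.801, -0.001]
contact_force: [-0.8, -0.1, 0.2]
opening: 0.0373
```

```bash
python3 -c "
from h import *
need([.4746,.0112,.155],16.3)"
```

```text
t 6.8833 tcp [0.4732 0.0111 0.286 ] yang 16.51 F [-0.8 -0.1  0.2] open 0.0373
shift cm [-0.05  0.17 13.1 ] yaw 0.21 q6 -0.5 toolz [-0.003  0.001 -1.   ]
```

Call:
{"name": "apply_moves", "arguments": {
  "moves": [
    [[0,0.15,2],0.2,0.6],
    [[0,0,2],0,0.6],
    [[0,0,2],0,0.6],
    [[0,0,2],0,0.6],
    [[0,0,2],0,0.6],
    [[0,0,2],0,0.6],
    [[0,0,1],0,0.6],
    [[0,0,0],0,1],
    [[0,0,0],0,1],
    [[0,0,0],0,1]
  ],
  "squeeze": 30
}}

```text
time: 7.72
ee_pos: [0.4762, 0.0112, 0.1586]
tcp_rot: [0.001, 0.601, 0.799, 0.0]
contact_force: [-0.6, 0.1, 0.1]
opening: 0.0219
```

Call:
{"name": "apply_moves", "arguments": {
  "moves": [
    [[0,0,0],0,1],
    [[0,0,0],0,1],
    [[0,0,0],0,1],
    [[0,0,0],0,1],
    [[0,0,0],0,1]
  ]
}}

```text
time: 8.13
ee_pos: [0.4753, 0.011, 0.1587]
tcp_rot: [0.0, 0.601, 0.799, -0.0]
contact_force: [-2.6, -1.1, 6.6]
opening: 0.0058
```

```bash
python3 -c "
from h import *
need([.4746,.0112,.155],16.3)"
```

```text
t 8.1333 tcp [0.4753 0.011  0.1587] yang 16.14 F [-2.6 -1.1  6.6] open 0.0058
shift cm [ 0.04 -0.07  0.37] yaw -0.16 q6 -0.49 toolz [ 0.    -0.001 -1.   ]
```

Call:
{"name": "apply_moves", "arguments": {
  "moves": [
    [[0,0,-1],0,1],
    [[0,0,-2],0,1],
    [[0,0,-2],0,1],
    [[0,0,-2],0,1],
    [[0,0,-2],0,1],
    [[0,0,-2],0,1],
    [[0,0,-2],0,1],
    [[0,0,0],0,1]
  ]
}}

```text
time: 8.8
ee_pos: [0.4774, 0.0111, 0.2922]
tcp_rot: [0.004, 0.601, 0.799, 0.002]
contact_force: [1.0, -0.2, -1.7]
opening: 0.0059
```

```bash
python3 -c "
from h import *
need([*e2w(.0037,.06),.29],-6.63)"
```

```text
t 8.8 tcp [0.4774 0.0111 0.2922] yang 16.12 F [ 1.  -0.2 -1.7] open 0.0059
shift cm [32.04 15.33  0.22] yaw 22.75 q6 -0.49 toolz [ 0.008 -0.001 -1.   ]
```

Call:
{"name": "apply_moves", "arguments": {
  "moves": [
    [[2,1,0],0,1],
    [[2.7,1.3,0],0,1],
    [[2.7,1.3,0],0,1],
    [[2.7,1.3,0],0,1],
    [[2.7,1.3,0],0,1],
    [[2.7,1.3,0],0,1],
    [[2.7,1.3,0],0,1],
    [[2.7,1.3,0],0,1],
    [[2.7,1.3,0],0,1],
    [[2.7,1.3,0],0,1]
  ]
}}

```text
time: 9.63
ee_pos: [0.5241, 0.3008, 0.2864]
tcp_rot: [-0.0, 0.601, 0.799, -0.001]
contact_force: [-0.6, -0.9, -1.4]
opening: 0.0061
```

Call:
{"name": "apply_moves", "arguments": {
  "moves": [
    [[2.7,1.3,0],0,1],
    [[2.0,0.8,0],0,1],
    [[1,0.5,0],0,1],
    [[0,0,0],4.5,1],
    [[0,0,0],4.5,1],
    [[0,0,0],4.5,1],
    [[0,0,0],4.5,1],
    [[0,0,0],4.7,1],
    [[0,0,0],0,1],
    [[0,0,0],0,1]
  ]
}}

```text
time: 10.47
ee_pos: [0.5336, 0.3606, 0.2871]
tcp_rot: [-0.0, 0.746, 0.666, -0.001]
contact_force: [0.8, 0.2, -2.0]
opening: 0.0059
```

```bash
cat > pan.py <<'E'
# held/placed panel lines and bar, easel frame (mm)
from h import *
from rig import cams
import sys
n,ylo,yhi=sys.argv[1],float(sys.argv[2]),float(sys.argv[3])
a=np.radians(-6.63);ex=np.array([np.cos(a),np.sin(a)]);ey=np.array([-ex[1],ex[0]])
for cn in ["top","scene"]:
    c=cams.camera(cn);np.savez(f"pics/{cn}{n}.npz",**c);cv2.imwrite(f"pics/{cn}{n}.png",c["frame"])
    P=cloud(c);E=np.stack([(P[...,:2]-EO)@ex,(P[...,:2]-EO)@ey,P[...,2]],-1)
    print(cn)
    for z in np.arange(.02,.33,.02):
        m=(abs(E[...,2]-z)<.01)&(E[...,0]>-.04)&(E[...,0]<.14)&(E[...,1]>ylo)&(E[...,1]<yhi);q=E[m]*1000
        if len(q)>5:
            k=np.polyfit(q[:,1],q[:,0],1)
            print("z",round(z,2),len(q),"x med",np.median(q[:,0]).round(1),"x 5/95",np.percentile(q[:,0],[5,95]).round(1),"y",np.percentile(q[:,1],[2,98]).round(1),"slope",k[0].round(3))
E
python3 pan.py 3 0 .13;python3 -c "
from h import *
need([*e2w(.0037,.06),.159],-6.63)"
```

```text
top
z 0.02 1038 x med 4.5 x 5/95 [-35.   72.7] y [  2.7 116.1] slope -0.09
z 0.04 32 x med -6.2 x 5/95 [-13.2  55.5] y [  8.6 117.6] slope 0.598
z 0.06 27 x med -19.8 x 5/95 [-31.8  49.7] y [  0.2 116.6] slope 0.666
z 0.08 9 x med -17.4 x 5/95 [-29.1  55.4] y [  1.4 117.8] slope 0.658
z 0.1 97 x med 47.2 x 5/95 [44.6 55.9] y [  3.8 110.1] slope 0.005
z 0.12 147 x med 50.4 x 5/95 [46.2 55. ] y [  2.4 115.3] slope 0.014
z 0.14 14 x med -0.8 x 5/95 [-1.2  1.7] y [14.9 98. ] slope -0.025
z 0.16 49 x med -1.0 x 5/95 [-1.3  0.3] y [14.7 98.7] slope -0.012
z 0.18 42 x med -0.9 x 5/95 [-1.2  2.9] y [14.2 89.6] slope -0.027
z 0.2 45 x med -0.9 x 5/95 [-1.3  2.2] y [14.6 81. ] slope -0.026
z 0.22 42 x med -0.9 x 5/95 [-1.3  1.5] y [14.6 70.6] slope -0.029
z 0.24 43 x med -0.8 x 5/95 [-1.1  2.8] y [14.3 65.8] slope -0.04
z 0.26 40 x med -0.7 x 5/95 [-1.   2.9] y [14.3 59. ] slope -0.05
z 0.28 34 x med -0.7 x 5/95 [-1.   2.8] y [14.6 50.9] slope -0.07
z 0.3 72 x med -0.7 x 5/95 [-11.  16.] y [14.9 51. ] slope 0.063
z 0.32 86 x med 2.0 x 5/95 [-0.8 13.4] y [14.4 50.4] slope 0.239
scene
z 0.02 866
[... 536 characters left out ...]
.02
z 0.18 97 x med 0.7 x 5/95 [-0.2  4.2] y [ 13.4 100.4] slope -0.02
z 0.2 104 x med 0.7 x 5/95 [-0.2  4.2] y [ 12.8 100.4] slope -0.023
z 0.22 109 x med 0.6 x 5/95 [-0.2  5. ] y [ 12.9 100.1] slope -0.025
z 0.24 111 x med 0.6 x 5/95 [-0.   4.2] y [ 13.5 101.9] slope -0.02
z 0.26 120 x med 0.6 x 5/95 [-0.1  4.3] y [13.7 99.5] slope -0.024
z 0.28 103 x med 0.6 x 5/95 [-0.3  5. ] y [14.2 97.2] slope -0.031
z 0.3 143 x med 0.3 x 5/95 [-13.8  18.2] y [13.4 60.5] slope -0.161
z 0.32 205 x med 0.7 x 5/95 [-15.1  18.5] y [14.8 65.8] slope -0.122
t 10.5667 tcp [0.5336 0.3609 0.2873] yang -6.49 F [ 0.3 -0.4 -2.1] open 0.0059
shift cm [ 0.09  0.22 12.83] yaw 0.14 q6 0.54 toolz [-0.001 -0.    -1.   ]
```

Call:
{"name": "apply_moves", "arguments": {
  "moves": [
    [[0.05,0.22,1],0.1,1],
    [[0,0,2],0,1],
    [[0,0,2],0,1],
    [[0,0,2],0,1],
    [[0,0,2],0,1],
    [[0,0,2],0,1],
    [[0,0,1],0,1],
    [[0,0,0.4],0,1],
    [[0,0,0],0,1],
    [[0,0,0],0,1]
  ]
}}

```text
time: 11.4
ee_pos: [0.5365, 0.3617, 0.1644]
tcp_rot: [0.0, 0.747, 0.665, 0.001]
contact_force: [-0.3, -0.2, -1.8]
opening: 0.0057
```

```bash
python3 pan.py 4 0 .13 | grep -E "top|scene|0.0[24] |0.1[468]";python3 -c "
from h import *
need([*e2w(.0037,.06),.159],-6.63)"
```

```text
top
z 0.02 874 x med 1.6 x 5/95 [-36.   58.9] y [ 2.  99.3] slope -0.157
z 0.04 42 x med 1.6 x 5/95 [-12.7   2.5] y [ 2.5 93. ] slope -0.004
z 0.14 26 x med 2.0 x 5/95 [1.6 6.1] y [15.9 56.4] slope -0.053
z 0.16 20 x med 1.9 x 5/95 [1.6 5.6] y [15.8 54.7] slope -0.055
z 0.18 34 x med 2.2 x 5/95 [ 1.6 17.8] y [16.2 51.9] slope 0.295
scene
z 0.02 786 x med 32.0 x 5/95 [-35.8  75.9] y [  1.9 114.2] slope 0.037
z 0.04 124 x med 4.0 x 5/95 [-11.1  59.4] y [  3.1 117.1] slope 0.484
z 0.14 89 x med 3.8 x 5/95 [3.  7.5] y [ 15.  103.8] slope -0.019
z 0.16 69 x med 3.7 x 5/95 [2.5 7.8] y [13.7 77.8] slope -0.051
z 0.18 118 x med 3.1 x 5/95 [-11.3  21.3] y [15.9 64.5] slope -0.179
t 11.5 tcp [0.5368 0.3619 0.1652] yang -6.69 F [-0.1  0.  -2. ] open 0.0059
shift cm [-0.06 -0.09  0.62] yaw -0.06 q6 0.54 toolz [ 0.002  0.001 -1.   ]
```

Call:
{"name": "apply_moves", "arguments": {
  "moves": [
    [[-0.05,-0.1,0.4],0,1],
    [[0,0,0.25],0,1],
    [[0,0,0],0,1],
    [[0,0,0],0,1],
    [[0,0,0],0,1]
  ]
}}

```text
time: 11.92
ee_pos: [0.5349, 0.3611, 0.1572]
tcp_rot: [0.0, 0.747, 0.665, 0.0]
contact_force: [0.3, 0.2, -2.8]
opening: 0.0056
```

Call:
{"name": "apply_moves", "arguments": {
  "moves": [
    [[0,0,0],0,0.85],
    [[0,0,0],0,0.85],
    [[0,0,0],0,0.85],
    [[0,0,0],0,0.85]
  ]
}}

```text
time: 12.25
ee_pos: [0.5351, 0.3612, 0.1575]
tcp_rot: [0.0, 0.747, 0.665, 0.0]
contact_force: [0.3, 0.7, -0.2]
opening: 0.0136
```

```bash
python3 pan.py 5 0 .13 | grep -E "top|scene|0.0[246] |0.1[468]";python3 -c "
from h import *
need([*e2w(.0037,.06),.159],-6.63)"
```

```text
top
z 0.02 811 x med 4.2 x 5/95 [-35.4  59.1] y [ 2.2 96.1] slope -0.14
z 0.04 51 x med 0.1 x 5/95 [-12.    1.4] y [ 3.8 87.4] slope 0.028
z 0.06 40 x med 0.2 x 5/95 [-31.9   1.8] y [ 0.4 75.1] slope 0.352
z 0.14 22 x med 0.5 x 5/95 [0.2 2.5] y [15.2 53.1] slope -0.036
z 0.16 30 x med 0.6 x 5/95 [ 0.3 16.8] y [14.8 53.6] slope 0.269
z 0.18 44 x med 3.6 x 5/95 [ 0.4 18.2] y [15. 64.] slope 0.27
scene
z 0.02 767 x med 30.9 x 5/95 [-35.6  75.7] y [  2.2 114.7] slope 0.091
z 0.04 115 x med 2.1 x 5/95 [-7.9 58.8] y [  5.6 115. ] slope 0.501
z 0.06 120 x med 2.0 x 5/95 [-27.8  59.5] y [  3.4 114.5] slope 0.536
z 0.12 182 x med 46.0 x 5/95 [ 1.2 55.3] y [  5.  114.5] slope 0.141
z 0.14 80 x med 1.9 x 5/95 [1.1 5.8] y [ 14.1 101.1] slope -0.021
z 0.16 86 x med 1.8 x 5/95 [-10.  19.] y [14.3 64.9] slope -0.064
z 0.18 166 x med 1.5 x 5/95 [-17.1  23.5] y [14.1 65.1] slope -0.116
t 12.35 tcp [0.535  0.3612 0.1574] yang -6.7 F [-0.4 -0.1 -0.2] open 0.0136
shift cm [ 0.04  0.08 -0.16] yaw -0.07 q6 0.54 toolz [ 0.  0. -1.]
```

Call:
{"name": "apply_moves", "arguments": {
  "moves": [
    [[0,0.1,0],0,0.85],
    [[0,0.25,0],0,0.85],
    [[0,0.25,0],0,0.82],
    [[0,0.25,0],0,0.8],
    [[0,0.25,0],0,0.78],
    [[0,0.3,0],0,0.76],
    [[0,0.3,0],0,0.74],
    [[0,0.3,0],0,0.72],
    [[0,0.3,0],0,0.7],
    [[0,0.3,0],0,0.68]
  ]
}}

```text
time: 13.18
ee_pos: [0.5611, 0.358, 0.1571]
tcp_rot: [0.0, 0.747, 0.665, 0.0]
contact_force: [-0.2, -0.6, 0.7]
opening: 0.0289
```

```bash
python3 pan.py 6 0 .13 | grep -E "top|scene|0.0[2468] |0.1[2468]";python3 -c "
from h import *
need([*e2w(.065,.06),.157],-6.63)"
```

```text
top
z 0.02 586 x med -3.1 x 5/95 [-35.9  59.2] y [ 1.2 82.5] slope -0.409
z 0.04 101 x med 6.1 x 5/95 [-9.4  9. ] y [10.7 85.6] slope 0.03
z 0.06 87 x med 10.6 x 5/95 [-26.4  13.7] y [ 0.3 77.3] slope 0.351
z 0.08 76 x med 15.2 x 5/95 [-25.9  17.7] y [ 1.3 70.7] slope 0.391
z 0.12 100 x med 25.1 x 5/95 [21.9 53.4] y [ 2.  59.9] slope -0.527
z 0.14 62 x med 28.2 x 5/95 [26.1 30.6] y [15.4 55. ] slope -0.024
z 0.16 76 x med 32.9 x 5/95 [30.7 49.3] y [15.6 71. ] slope 0.058
z 0.18 115 x med 38.4 x 5/95 [34.9 49.9] y [15.  65.5] slope 0.061
scene
z 0.02 735 x med 26.7 x 5/95 [-35.6  76.8] y [  2.  114.2] slope 0.021
z 0.04 133 x med 8.1 x 5/95 [-9.  14.6] y [  1.9 113.1] slope 0.224
z 0.06 113 x med 12.6 x 5/95 [ 9.7 15.7] y [  5.9 100.1] slope 0.087
z 0.08 122 x med 17.1 x 5/95 [13.8 19.7] y [  2.9 102.4] slope 0.101
z 0.12 171 x med 26.9 x 5/95 [23.7 53.6] y [  5.8 100.6] slope -0.167
z 0.14 117 x med 30.3 x 5/95 [28.2 33.4] y [14.  92.7] slope -0.016
z 0.16 148 x med 34.2 x 5/95 [10.6 37.4] y [ 14.  101.9] slope -0.014
z 0.18 248 x med 39.0 x 5/95 [ 2.2 58. ] y [ 14.9 100.5] slope -0.011
t 13.2833 tcp [0.5613 0.358  0.1571] yang -6.72 F [ 0.8 -0.1 -0.2] open 0.0295
shift cm [0.06 3.56 0.01] yaw -0.09 q6 0.52 toolz [ 0.  0. -1.]
```

Tilting as planned (about 13° now), with the lower edge at the stop. Next I continue until the panel rests on the rail, then open.

Call:
{"name": "apply_moves", "arguments": {
  "moves": [
    [[0,0.3,0],0,0.66],
    [[0,0.3,0],0,0.64],
    [[0,0.3,0],0,0.62],
    [[0,0.3,0],0,0.6],
    [[0,0.3,0],0,0.58],
    [[0,0.3,0],0,0.56],
    [[0,0.3,0],0,0.55],
    [[0,0.3,0],0,0.55],
    [[0,0.3,0],0,0.55],
    [[0,0.3,0],0,0.5]
  ]
}}

```text
time: 14.12
ee_pos: [0.5907, 0.3546, 0.1571]
tcp_rot: [-0.0, 0.747, 0.665, -0.0]
contact_force: [-0.5, -1.1, 0.3]
opening: 0.0446
```

Call:
{"name": "apply_moves", "arguments": {
  "moves": [
    [[0,0.3,0],0,0.45],
    [[0,0.2,0],0,0.35],
    [[0,0,0],0,0.3],
    [[0,0,0],0,0.2],
    [[0,0,0],0,0.2],
    [[0,0,0],0,0.2]
  ]
}}

```text
time: 14.62
ee_pos: [0.5953, 0.3541, 0.1572]
tcp_rot: [-0.0, 0.747, 0.665, -0.0]
contact_force: [-0.0, -0.5, 0.6]
opening: 0.0742
```

```bash
python3 pan.py 7 0 .13 | grep -E "top|scene|0.0[2468] |0.1[2468]";python3 -c "
from h import *
need([*e2w(.065,.06),.157],-6.63)
c=np.hstack([cv2.resize(cv2.imread('pics/top7.png')[140:250,120:260],None,fx=2.8,fy=2.8,interpolation=2),cv2.resize(cv2.imread('pics/scene7.png')[80:234,130:280],None,fx=2,fy=2,interpolation=2)]);cv2.imwrite('pics/v7.png',c)"
```

```text
top
z 0.02 410 x med 4.0 x 5/95 [-34.6  59.3] y [ 0.8 56.8] slope -0.628
z 0.04 89 x med 10.8 x 5/95 [-11.7  14.9] y [12.4 61.2] slope 0.157
z 0.06 100 x med 18.6 x 5/95 [-27.6  22.8] y [ 0.8 60. ] slope 0.677
z 0.08 90 x med 27.3 x 5/95 [-1.9 31.3] y [ 3.3 60.9] slope 0.384
z 0.1 99 x med 36.2 x 5/95 [31.7 51.6] y [ 2.2 59.3] slope -0.186
z 0.12 112 x med 44.4 x 5/95 [39.8 52.3] y [ 3.7 58.5] slope -0.123
z 0.14 95 x med 51.2 x 5/95 [47.1 54.9] y [15.4 58.2] slope -0.025
z 0.16 116 x med 59.5 x 5/95 [ 55. 103.] y [15.4 58.2] slope 0.404
z 0.18 100 x med 67.5 x 5/95 [ 63.3 108.4] y [16.1 64.4] slope 0.66
scene
z 0.02 686 x med 9.4 x 5/95 [-36.3  76.7] y [  1.8 114. ] slope -0.093
z 0.04 147 x med 12.7 x 5/95 [-10.3  16.8] y [  4.1 100.5] slope 0.083
z 0.06 148 x med 20.7 x 5/95 [-23.4  24.8] y [  3.5 101.3] slope 0.162
z 0.08 144 x med 28.6 x 5/95 [24.4 32.4] y [  1.4 103.1] slope 0.087
z 0.12 163 x med 45.2 x 5/95 [41.1 52.1] y [  6.  101.1] slope -0.042
z 0.14 156 x med 52.6 x 5/95 [48.6 56.8] y [ 14.5 100.5] slope -0.016
z 0.16 202 x med 60.2 x 5/95 [ 23.1 107.5] y [ 13.8 101.9] slope -0.004
z 0.18 233 x med 66.6 x 5/95 [ 13.7 114. ] y [14.3 96.9] slope 0.003
t 14.7167 tcp [0.5953 0.3541 0.1572] yang -6.69 F [-0.2 -0.1 -0.1] open 0.0744
shift cm [0.04 0.14 0.02] yaw -0.06 q6 0.49 toolz [-0. -0. -1.]
```

View pics/v7.png

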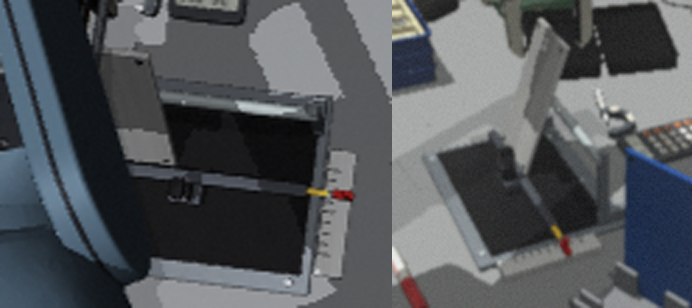

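Panel leans at about 22° on the left half, lower edge at the stop, and the pointer (315,190 in the left crop) is level with the clip (343,195). Next I lift away and go for blue.

Call:
{"name": "apply_moves", "arguments": {
  "moves": [
    [[0,0,-1],0,0.2],
    [[0,0,-2],0,0.2],
    [[0,0,-3],0,0.2],
    [[0,0,-3],0,0.2],
    [[0,0,-3],0,0.2],
    [[0,0,-2],0,0.2],
    [[0,0,0],0,0.4],
    [[0,0,0],0,0.6]
  ]
}}

```text
time: 15.38
ee_pos: [0.5959, 0.3543, 0.2994]
tcp_rot: [0.001, 0.747, 0.665, 0.002]
contact_force: [-0.7, 0.9, -1.4]
opening: 0.0652
```

```bash
python3 -c "
from h import *
need([.5411,.0318,.30],16.4)"
```

```text
t 15.3833 tcp [0.5959 0.3543 0.2994] yang -6.69 F [-0.7  0.9 -1.4] open 0.0652
shift cm [-32.67  -1.69  -0.13] yaw -23.09 q6 0.49 toolz [ 0.004  0.001 -1.   ]
```

Call:
{"name": "apply_moves", "arguments": {
  "moves": [
    [[-3.6,-0.19,0],0,0.6],
    [[-3.6,-0.19,0],0,0.6],
    [[-3.6,-0.19,0],0,0.6],
    [[-3.6,-0.19,0],0,0.6],
    [[-3.6,-0.19,0],0,0.6],
    [[-3.6,-0.19,0],0,0.6],
    [[-3.6,-0.19,0],0,0.6],
    [[-3.6,-0.19,0],0,0.6],
    [[-3.6,-0.19,0],0,0.6]
  ]
}}

```text
time: 16.13
ee_pos: [0.539, 0.0328, 0.2953]
tcp_rot: [-0.001, 0.747, 0.665, -0.001]
contact_force: [0.7, 0.1, -0.4]
opening: 0.0371
```

Call:
{"name": "apply_moves", "arguments": {
  "moves": [
    [[0,0,0],-5.8,0.6],
    [[0,0,0],-5.8,0.6],
    [[0,0,0],-5.8,0.6],
    [[0,0,0],-5.7,0.6],
    [[0,0,0],0,0.6],
    [[0,0,0],0,0.6]
  ]
}}

```text
time: 16.63
ee_pos: [0.54, 0.0343, 0.2958]
tcp_rot: [-0.001, 0.6, 0.8, -0.001]
contact_force: [0.1, 0.6, 0.5]
opening: 0.0371
```

```bash
python3 -c "
from h import *
need([.5411,.0318,.158],16.4)"
```

```text
t 16.6333 tcp [0.54   0.0343 0.2958] yang 16.23 F [0.1 0.6 0.5] open 0.0371
shift cm [-0.29  0.07 13.78] yaw -0.17 q6 -0.43 toolz [-0.003  0.    -1.   ]
```

Call:
{"name": "apply_moves", "arguments": {
  "moves": [
    [[-0.28,0.05,2],-0.2,0.6],
    [[0,0,2.3],0,0.6],
    [[0,0,2.3],0,0.6],
    [[0,0,2.3],0,0.6],
    [[0,0,2.3],0,0.6],
    [[0,0,2],0,0.6],
    [[0,0,0.5],0,0.6],
    [[0,0,0],0,1],
    [[0,0,0],0,1],
    [[0,0,0],0,1]
  ],
  "squeeze": 30
}}

```text
time: 17.47
ee_pos: [0.5429, 0.0316, 0.1615]
tcp_rot: [0.001, 0.598, 0.802, 0.001]
contact_force: [0.1, 0.7, -0.3]
opening: 0.0217
```

Call:
{"name": "apply_moves", "arguments": {
  "moves": [
    [[0,0,0],0,1],
    [[0,0,0],0,1],
    [[0,0,0],0,1],
    [[0,0,0],0,1],
    [[0,0,0],0,1]
  ]
}}

```text
time: 17.88
ee_pos: [0.5421, 0.0314, 0.1613]
tcp_rot: [0.001, 0.598, 0.802, 0.0]
contact_force: [-1.6, -0.3, 5.4]
opening: 0.0059
```

```bash
python3 -c "
from h import *
need([.5411,.0318,.158],16.4)"
```

```text
t 17.8833 tcp [0.5421 0.0314 0.1613] yang 16.59 F [-1.6 -0.3  5.4] open 0.0059
shift cm [ 0.06 -0.08  0.33] yaw 0.19 q6 -0.44 toolz [ 0.001 -0.001 -1.   ]
```

Call:
{"name": "apply_moves", "arguments": {
  "moves": [
    [[0,0,-1],0,1],
    [[0,0,-2],0,1],
    [[0,0,-2],0,1],
    [[0,0,-2],0,1],
    [[0,0,-2],0,1],
    [[0,0,-2],0,1],
    [[0,0,-2],0,1],
    [[0,0,0],0,1]
  ]
}}

```text
time: 18.55
ee_pos: [0.5438, 0.0315, 0.2948]
tcp_rot: [0.003, 0.598, 0.802, 0.002]
contact_force: [0.8, 0.2, -2.0]
opening: 0.0062
```

```bash
python3 -c "
from h import *
need([*e2w(.0045,-.06),.29],-6.63)"
```

```text
t 18.55 tcp [0.5438 0.0315 0.2948] yang 16.61 F [ 0.8  0.2 -2. ] open 0.0062
shift cm [20.79  4.    0.44] yaw 23.24 q6 -0.44 toolz [ 0.008 -0.001 -1.   ]
```

Call:
{"name": "apply_moves", "arguments": {
  "moves": [
    [[2,0.4,0],0,1],
    [[2.8,0.54,0],0,1],
    [[2.8,0.54,0],0,1],
    [[2.8,0.54,0],0,1],
    [[2.8,0.54,0],0,1],
    [[2.8,0.54,0],0,1],
    [[2.8,0.54,0],0,1],
    [[2.0,0.46,0],0,1]
  ]
}}

```text
time: 19.22
ee_pos: [0.5206, 0.245, 0.2888]
tcp_rot: [-0.001, 0.597, 0.802, -0.0]
contact_force: [0.0, -1.0, -2.6]
opening: 0.0058
```

Call:
{"name": "apply_moves", "arguments": {
  "moves": [
    [[0,0,0],4.7,1],
    [[0,0,0],4.7,1],
    [[0,0,0],4.7,1],
    [[0,0,0],4.7,1],
    [[0,0,0],4.4,1],
    [[0,0,0],0,1],
    [[0,0,0],0,1]
  ]
}}

```text
time: 19.8
ee_pos: [0.5214, 0.2427, 0.2892]
tcp_rot: [-0.0, 0.746, 0.666, -0.001]
contact_force: [-0.2, 0.8, -2.0]
opening: 0.006
```

```bash
python3 pan.py 8 -.13 0 | grep -E "top|scene|0.0[24] |0.1[468]|0.2 |0.2[48]";python3 -c "
from h import *
need([*e2w(.0045,-.06),.160],-6.63)"
```

```text
top
z 0.02 438 x med 16.5 x 5/95 [-31.6  76.5] y [-129.4  -66.9] slope 0.706
z 0.04 15 x med 48.5 x 5/95 [-12.6  63.8] y [-119.2  -93.6] slope -3.058
z 0.16 8 x med 0.7 x 5/95 [0.3 4.5] y [-103.2  -91.6] slope -0.24
z 0.18 7 x med 0.7 x 5/95 [0.5 3.4] y [-103.1  -93.6] slope -0.203
z 0.2 7 x med 0.6 x 5/95 [0.3 1.1] y [-102.9  -95.4] slope -0.069
z 0.24 6 x med 1.3 x 5/95 [0.5 4.8] y [-103.4  -97.9] slope -0.564
scene
z 0.02 1318 x med 12.5 x 5/95 [-34.   68.6] y [-123.3   -2.9] slope -0.104
z 0.04 104 x med -10.0 x 5/95 [-30.4  60.8] y [-120.6   -2.8] slope -0.667
z 0.14 45 x med 2.0 x 5/95 [1.4 6.5] y [-104.3  -17.6] slope -0.024
z 0.16 125 x med 1.9 x 5/95 [1.2 5.8] y [-103.5  -18.6] slope -0.026
z 0.18 126 x med 1.8 x 5/95 [1.1 5.5] y [-103.8  -16.7] slope -0.017
z 0.2 137 x med 2.0 x 5/95 [1.3 6.2] y [-104.   -16.6] slope -0.024
z 0.24 149 x med 2.1 x 5/95 [1.4 6.3] y [-104.3  -17. ] slope -0.023
z 0.28 139 x med 2.0 x 5/95 [1.3 6.3] y [-105.2  -20.8] slope -0.026
t 19.9 tcp [0.5216 0.2427 0.2896] yang -6.48 F [ 0.2 -0.4 -2.2] open 0.0057
shift cm [-0.03  0.13 12.96] yaw 0.15 q6 0.35 toolz [-0.001 -0.    -1.   ]
```

Call:
{"name": "apply_moves", "arguments": {
  "moves": [
    [[0,0,1],0.15,1],
    [[0,0,2],0,1],
    [[0,0,2],0,1],
    [[0,0,2],0,1],
    [[0,0,2],0,1],
    [[0,0,2],0,1],
    [[0,0,1],0,1],
    [[0,0,0.4],0,1],
    [[0,0,0],0,1],
    [[0,0,0],0,1]
  ]
}}

```text
time: 20.73
ee_pos: [0.5223, 0.2428, 0.1668]
tcp_rot: [0.0, 0.747, 0.664, 0.0]
contact_force: [0.6, -0.6, -1.7]
opening: 0.0062
```

Call:
{"name": "apply_moves", "arguments": {
  "moves": [
    [[0,0,0],0,1],
    [[0,0,0],0,1]
  ]
}}

```text
time: 20.9
ee_pos: [0.5226, 0.2429, 0.1675]
tcp_rot: [0.001, 0.747, 0.664, 0.001]
contact_force: [0.1, -0.1, -1.5]
opening: 0.0061
```

```bash
python3 pan.py 9 -.13 0 | grep -E "top|scene|0.0[246] |0.1[468]";python3 -c "
from h import *
need([*e2w(.0045,-.06),.160],-6.63)"
```

```text
top
z 0.02 352 x med 13.2 x 5/95 [-35.9  74.8] y [-129.6   -5.8] slope -0.424
z 0.04 20 x med -1.4 x 5/95 [-32.   71.3] y [-118.5   -1.9] slope -0.574
z 0.06 21 x med 1.9 x 5/95 [-31.2  49.1] y [-118.7   -1.5] slope -0.623
z 0.1 26 x med 46.2 x 5/95 [ 4.8 55.3] y [-118.   -89.7] slope 0.145
scene
z 0.02 1166 x med -0.8 x 5/95 [-34.6  69.4] y [-123.6   -4. ] slope -0.186
z 0.04 187 x med 3.1 x 5/95 [-28.3  57.7] y [-120.2   -3.4] slope -0.509
z 0.06 194 x med 3.2 x 5/95 [-28.7  57.8] y [-119.8   -0.7] slope -0.521
z 0.14 112 x med 3.0 x 5/95 [2.3 6.3] y [-104.   -18.8] slope -0.013
z 0.16 85 x med 3.0 x 5/95 [2.3 7. ] y [-104.  -39.] slope -0.028
z 0.18 134 x med 2.8 x 5/95 [-11.7  20.6] y [-104.1  -59.6] slope -0.157
z 0.28 613 x med 19.0 x 5/95 [-26.4  87.1] y [-96.  -42.9] slope 0.141
t 21.0 tcp [0.5223 0.2429 0.1671] yang -6.74 F [ 0.6  0.7 -2.7] open 0.006
shift cm [-0.07  0.05  0.71] yaw -0.11 q6 0.36 toolz [ 0.002  0.    -1.   ]
```

Call:
{"name": "apply_moves", "arguments": {
  "moves": [
    [[-0.05,-0.1,0.4],0,1],
    [[0,0,0.25],0,1],
    [[0,0,0],0,1],
    [[0,0,0],0,1],
    [[0,0,0],0,1]
  ]
}}

```text
time: 21.42
ee_pos: [0.5206, 0.2423, 0.1595]
tcp_rot: [-0.0, 0.747, 0.664, -0.0]
contact_force: [0.5, -0.1, -2.1]
opening: 0.006
```

Call:
{"name": "apply_moves", "arguments": {
  "moves": [
    [[0,0,0],0,0.85],
    [[0,0,0],0,0.85],
    [[0,0,0],0,0.85],
    [[0,0,0],0,0.85]
  ]
}}

```text
time: 21.75
ee_pos: [0.521, 0.2424, 0.1599]
tcp_rot: [0.0, 0.747, 0.664, 0.0]
contact_force: [-0.4, 0.2, -0.1]
opening: 0.0135
```

```bash
python3 pan.py 10 -.13 0 | grep -E "top|scene|0.0[246] |0.1[468]";python3 -c "
from h import *
need([*e2w(.065,-.06),.160],-6.63)"
```

```text
top
z 0.02 371 x med 16.0 x 5/95 [-36.3  77.6] y [-129.4   -6.5] slope -0.445
z 0.04 20 x med -0.1 x 5/95 [-31.9  58.6] y [-118.8   -1.5] slope -0.563
z 0.06 15 x med -0.4 x 5/95 [-31.2  50.3] y [-119.    -1.7] slope -0.671
scene
z 0.02 1177 x med 0.7 x 5/95 [-35.1  68.6] y [-124.1   -4.8] slope -0.186
z 0.04 201 x med 1.0 x 5/95 [-28.9  59.5] y [-120.9   -3.5] slope -0.523
z 0.06 191 x med 1.0 x 5/95 [-29.2  58.2] y [-120.5   -1.8] slope -0.534
z 0.1 209 x med 4.6 x 5/95 [ 0.4 56.4] y [-120.8   -6.2] slope -0.18
z 0.14 102 x med 1.1 x 5/95 [0.2 5.2] y [-104.9  -21.7] slope -0.018
z 0.16 90 x med 0.8 x 5/95 [-9.3  4.5] y [-104.4  -59.1] slope -0.118
z 0.18 203 x med 0.6 x 5/95 [-17.5  23. ] y [-104.2  -55.6] slope -0.077
t 21.85 tcp [0.5209 0.2423 0.1598] yang -6.75 F [ 0.  -0.3 -0.7] open 0.0141
shift cm [ 0.02  6.24 -0.02] yaw -0.12 q6 0.36 toolz [ 0.  0. -1.]
```

Standing free just behind the stop. I use the same tilting motion as for the first panel.

Call:
{"name": "apply_moves", "arguments": {
  "moves": [
    [[0,0.1,0],0,0.85],
    [[0,0.25,0],0,0.85],
    [[0,0.25,0],0,0.82],
    [[0,0.25,0],0,0.8],
    [[0,0.25,0],0,0.78],
    [[0,0.3,0],0,0.76],
    [[0,0.3,0],0,0.74],
    [[0,0.3,0],0,0.72],
    [[0,0.3,0],0,0.7],
    [[0,0.3,0],0,0.68]
  ]
}}

```text
time: 22.68
ee_pos: [0.547, 0.2392, 0.1596]
tcp_rot: [0.0, 0.747, 0.664, 0.0]
contact_force: [-0.5, -0.6, -0.3]
opening: 0.0291
```

Call:
{"name": "apply_moves", "arguments": {
  "moves": [
    [[0,0.3,0],0,0.66],
    [[0,0.3,0],0,0.64],
    [[0,0.3,0],0,0.62],
    [[0,0.3,0],0,0.6],
    [[0,0.3,0],0,0.58],
    [[0,0.3,0],0,0.56],
    [[0,0.3,0],0,0.55],
    [[0,0.3,0],0,0.55],
    [[0,0.3,0],0,0.55],
    [[0,0.3,0],0,0.5]
  ]
}}

```text
time: 23.52
ee_pos: [0.5766, 0.2357, 0.1597]
tcp_rot: [-0.0, 0.747, 0.664, -0.0]
contact_force: [-0.4, -0.4, 0.1]
opening: 0.0444
```

Call:
{"name": "apply_moves", "arguments": {
  "moves": [
    [[0,0.3,0],0,0.45],
    [[0,0.3,0],0,0.35],
    [[0,0.1,0],0,0.3],
    [[0,0,0],0,0.2],
    [[0,0,0],0,0.2],
    [[0,0,0],0,0.2]
  ]
}}

```text
time: 24.02
ee_pos: [0.5832, 0.235, 0.1596]
tcp_rot: [-0.0, 0.747, 0.664, -0.0]
contact_force: [0.9, -1.1, 0.6]
opening: 0.0738
```

```bash
python3 pan.py 11 -.13 0 | grep -E "top|scene|0.0[2468] |0.1[2468]";python3 -c "
from h import *
need([*e2w(.065,-.06),.160],-6.63)"
```

```text
top
z 0.02 350 x med -14.1 x 5/95 [-33.6  52.8] y [-121.2   -2.7] slope -0.515
z 0.04 62 x med -5.8 x 5/95 [-30.4  65.4] y [-118.9   -2.6] slope -0.618
z 0.06 42 x med 0.0 x 5/95 [-30.5  22.4] y [-79.4  -1.1] slope -0.622
z 0.08 20 x med 26.6 x 5/95 [-26.6  56.3] y [-119.3   -0.8] slope -0.66
scene
z 0.02 1075 x med -4.3 x 5/95 [-35.  70.] y [-122.9   -6.5] slope -0.358
z 0.04 280 x med 12.1 x 5/95 [-28.1  57.4] y [-119.9   -3.8] slope -0.463
z 0.06 275 x med 20.2 x 5/95 [-27.   56.1] y [-120.3   -2.7] slope -0.491
z 0.08 225 x med 29.3 x 5/95 [24.1 57.7] y [-120.4   -6.5] slope -0.277
z 0.1 241 x med 37.7 x 5/95 [32.5 55.3] y [-120.7  -16.5] slope -0.128
z 0.12 222 x med 45.2 x 5/95 [40.7 54.6] y [-119.5  -17. ] slope -0.063
z 0.14 200 x med 52.5 x 5/95 [48.3 56.4] y [-103.8  -18.1] slope -0.01
z 0.16 252 x med 60.7 x 5/95 [ 28.2 105.7] y [-104.2  -18.1] slope 0.007
z 0.18 273 x med 67.2 x 5/95 [ 15.  114.5] y [-103.6  -19.5] slope 0.003
z 0.2 150 x med 28.8 x 5/95 [ 13.5 117.1] y [-70.9 -53.3] slope 0.126
z 0.28 1119 x med 27.0 x 5/95 [-25.8 133.7] y [-95.5 -31.3] slope 0.145
t 24.1167 tcp [0.5832 0.235  0.1597] yang -6.74 F [-0.1  0.4 -1. ] open 0.0743
shift cm [ 0.01 -0.03 -0.03] yaw -0.11 q6 0.32 toolz [-0.  0. -1.]
```

Leaning at the same angle as the first. I lift straight up, move aside to clear the view, and check.

Call:
{"name": "apply_moves", "arguments": {
  "moves": [
    [[0,0,-1],0,0.2],
    [[0,0,-2],0,0.2],
    [[0,0,-3],0,0.2],
    [[0,0,-3],0,0.2],
    [[0,0,-3],0,0.2],
    [[0,0,-2],0,0.2],
    [[0,0,0],0,0.2]
  ]
}}

```text
time: 24.7
ee_pos: [0.5853, 0.2355, 0.3065]
tcp_rot: [0.003, 0.747, 0.664, 0.005]
contact_force: [-0.7, 0.4, 0.2]
opening: 0.0744
```

Call:
{"name": "apply_moves", "arguments": {
  "moves": [
    [[-3,-1,0],0,0.2],
    [[-3,-1,0],0,0.2],
    [[-3,-1,0],0,0.2],
    [[-3,-1,0],0,0.2],
    [[-3,-1,0],0,0.2],
    [[-3,-1,0],0,0.2],
    [[-3,-1,0],0,0.2],
    [[-3,-1,0],0,0.2],
    [[0,0,0],0,0.2],
    [[0,0,0],0,0.2]
  ]
}}

```text
time: 25.53
ee_pos: [0.4751, 0.005, 0.2996]
tcp_rot: [-0.0, 0.749, 0.663, 0.0]
contact_force: [0.3, 0.3, 0.5]
opening: 0.0742
```

```bash
python3 st.py 12; python3 pan.py 13 -.13 -.01 | grep -E "top|scene|0.0[468] |0.1[468]"; python3 pan.py 14 .01 .13 | grep -E "top|scene|0.0[468] |0.1[468]";python3 -c "
from h import *
need([.5,.0,.3])
c=np.hstack([cv2.resize(cv2.imread('pics/top14.png')[140:250,120:260],None,fx=2.8,fy=2.8,interpolation=2),cv2.resize(cv2.imread('pics/scene14.png')[80:234,130:280],None,fx=2,fy=2,interpolation=2)]);cv2.imwrite('pics/v14.png',c)"
```

```text
top red 24 mean [  -7.7 -146.5   24.1] min [ -11.3 -155.5    3.2] max [  -3.6 -137.3   38.8]
top redtop 4 mean [  -6.7 -149.6   36.2] min [  -8.1 -151.1   32.5] max [  -5.2 -148.1   38.8]
top yel 17 mean [  -8.4 -121.    25.8] min [ -11.  -130.1   23.3] max [  -5.3 -113.6   30.1]
top bar 441 mean [ -3.8 -10.2  27.4] min [ -14.2 -104.3   20. ] max [ 9.7 97.  32.9]
scene red 24 mean [  -8.5 -148.7   24.6] min [ -10.3 -156.    17.8] max [  -6.3 -137.2   38.5]
scene redtop 5 mean [  -7.9 -150.8   33.6] min [  -8.6 -154.    31. ] max [  -6.7 -148.6   38.5]
scene yel 23 mean [  -7.4 -120.4   23. ] min [ -10.  -133.6    9.5] max [   2.2 -102.3   27.2]
scene bar 300 mean [ -1.8 -33.5  27. ] min [ -13.8 -103.6   20. ] max [10.9 96.9 32.9]
top
z 0.04 178 x med 10.8 x 5/95 [-10.3  48.4] y [-115.6  -16. ] slope -0.196
z 0.06 148 x med 19.6 x 5/95 [15.6 24. ] y [-116.2  -16.5] slope -0.101
z 0.08 164 x med 27.3 x 5/95 [23.2 31.6] y [-118.8  -15.9] slope -0.083
z 0.14 192 x med 51.3 x 5/95 [47.4 55. ] y [-103.6  -16.3] slope -0.007
z 0.16 204 x med 59.3 x 5/95 [55.4 63.2] y [-102.   -16.6] slope 0
[... 802 characters left out ...]
16 205 x med 58.8 x 5/95 [55.2 62.8] y [ 15.7 102.5] slope -0.005
z 0.18 195 x med 66.4 x 5/95 [62.8 71.3] y [ 16.7 101.8] slope -0.004
scene
z 0.04 145 x med 13.0 x 5/95 [ 7.8 17.1] y [ 14.3 101.7] slope -0.041
z 0.06 135 x med 20.9 x 5/95 [16.8 24.8] y [ 14.3 102.3] slope -0.006
z 0.08 145 x med 28.9 x 5/95 [24.8 33. ] y [ 14.2 102.8] slope -0.009
z 0.14 116 x med 51.9 x 5/95 [48.7 55.9] y [ 25.5 100.3] slope 0.022
z 0.16 78 x med 59.2 x 5/95 [55.9 63.7] y [ 45.8 104.7] slope 0.05
z 0.18 26 x med 65.9 x 5/95 [63.5 69.3] y [ 76.2 103.1] slope 0.068
t 25.8333 tcp [0.476  0.007  0.2994] yang -6.64 F [-0.2  0.3 -0.7] open 0.0745
shift cm [-0.42  2.47 -0.06] yaw None q6 -0.1 toolz [-0.  0. -1.]
```

View pics/v14.png

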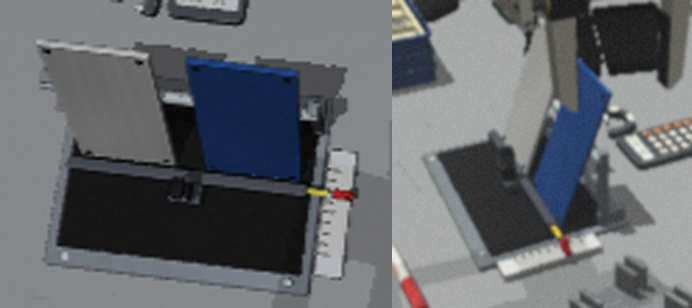

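Both panels lean square at the stop: aluminium at about (110,105), blue at (245,120) in the left crop. The pointer (315,190) is level with the clip (343,195). I hand the job in.

```bash
python3 -c "
from rig import robot; print(robot.close_job())"
```

```text
the job is handed in; nothing more can be done
None
```

The job is done and handed in at about 26 s of the 72 s allowed; no verdict was reported. I slid the foot stop about 36 mm by its tab. Then I stood each panel just behind the stop and tipped it back onto the rail inside the loosely opened fingers: aluminium on the left, blue on the right.

What the last camera checks showed:

- **Pointer and clip:** they are level to about 1 mm. The top view puts the pointer 0.7 mm in front of the clip and the scene view puts it 1.1 mm behind; the 5 mm limit covers both. The clip is where it was at the start, to within about 0.5 mm.
- **Panels:** both lean about 21.5° and rest on the rail. They are square within about 0.01 rad, judging by the top view. Their middles are about 60 mm left and right of the centre line, and their lower edges are within about 1 mm of the stop face.
- **Not checked by number:** I did not measure the contact force on the rail; I inferred it from the matching tilts and the panels staying put. I also did not re-measure the tape roll, calculator, marker and mug; the arm's path did not come near them.

No check failed. The two cameras disagreed by 1 to 2 mm throughout, which matches the stated calibration error.

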